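Nest the steel pots and hold them down on the sprung dock

ROBOT

A 7-joint arm with a two-finger parallel gripper is mounted at the origin on the work surface. World frame = base frame: x ahead of the robot, y to its left, z up, the work surface at z = 0. Lengths are in m, angles in rad, forces in N, time in s.
With the tool pointing down it reaches from about 0.4 to 0.875 m from the base axis. Payload 19.3 kg.
Tool frame: the origin (TCP) lies between the finger pads; the fingertips stand 14 mm ahead of it and the grasp point (between the pads) lies 5 mm behind it; y points along the fingers, x is the direction in which the jaws open and shut, and the axes are right-handed (so a half turn about y gives the same grasp; the last joint's range is limited). The gripper opens to 85 mm and grips with 20 to 120 N. Pads are 22 mm wide; open, the fingers measure 114 mm over their backs; the gripper's body (76 mm by 85 mm) begins 54 mm behind the grasp point. The pads swing forward as they close: fully open they stand 13 mm farther back than shut.
Start: joints at [-1.315, 0.521, -0.036, 1.599, 0.021, 1.021, -0.113], TCP at [0.2, 0.592, 0.245] pointing down, gripper open.
Joint ranges: [-2.91, 2.91], [-0.3, 2.13], [-1.5, 1.42], [0.17, 2.43], [-1.26, 4.41], [0.16, 1.93], [-2.52, 2.52]. Speed limits (rad/s): [1.89, 1.89, 2.39, 2.39, 3.01, 3.01, 3.01].

INTERFACE

Orientations are given as a unit quaternion [x, y, z, w].
In Python, from rig import bot, viewer gives the robot as it stands.
- The arm moves only by the tool step_arm, never from a script. Its argument "moves" is a list of rows, each an object with "offset": the shift along the tool's x, y, z as a fraction of full scale, a list of three; "angular": the turn, a rotation vector about the tool's x, y, z as a fraction of full scale, a list of three. In form: [{"offset": [tx, ty, tz], "angular": [wx, wy, wz]}, ...]. A call has 1 to 8 rows; each row shifts and turns the pose as measured when the row begins, along the tool's axes as they then stand; what a row does not reach is not made up. Full scale, the value 1, is 12 cm for a shift and pi/2 rad for a turn. A row lasts 1/10 s, in which the tool goes at most 50 mm and 8.59 degrees, less where a joint would pass 70% of its speed; a pose out of reach is approached as far as the arm can. A call with a number of a shift or a turn outside -1 to 1 is refused whole. A call with a gripper value outside its range is refused whole. "claw" is the opening, from 0 (shut) to 1 (fully open), set as the call begins (left out, the last holds). The fingers move at their own pace and stop on an object; the grip force is fixed at half the most. Time passes only in rows, so rows that do not move let the fingers close. It gives the time, the measured TCP pose, the force and the opening at its end, in the units of the state.
- bot.observe(): the state, without advancing time (a new reading comes with each control period).
- viewer.grab_frame(name): name is "scene" or "top"; returns a dict with "frame" (384x512x3 uint8, blue, green, red), "K" (3x3 intrinsics, pixels), "extrinsics" (4x4, takes a point from world to camera coordinates). Camera axes: x right, y up, looking along -z (the intrinsics and any distortion apply to the point x, -y, -z); pixel columns grow to the right and rows downward; lengths in m; the calibration is good to about 2 mm. A picture is of the moment at which its call begins. There is no depth.
- bot.sign_off(): hands the job in, once; it reports no verdict.
The state is a dict: "time": time; "joints": joint angles; "joint_velocities": joint speeds; "tau": joint torques, N m; "eef_pos": TCP position; "ee_rot": TCP orientation; "wrist_force": force on the tool from outside, world axes, zero at the start; "ft_torque": the same for the moment, N m; "opening": finger opening in m.
Only numpy, scipy, OpenCV 4.12 (cv2) and the standard library are available. Lean on these libraries where they do the work, as an engineer would, in place of code of your own. Each camera call takes 0.05 s, during which the arm holds its last target. There are 200 camera calls.

TASK

The three collared steel pots are stored as one nest on the sprung dock. First, where the largest pot stands, nest them in size order, the middle pot in the largest and the smallest in the middle one, each resting by its collar on the rim below; then take the largest pot by its collar, bring the nest over the dock's pin so that the hole under the pot drops onto it, and press it down as far as the sprung seat will go. Finish like that, still gripping the largest pot and keeping the nest pressed fully down; do not let go, and leave everything else on the ledge where it is.

Things in the scene. Friction and masses are not known exactly. Their poses are not given: they have to be found in the camera images.
- pot_large: largest of three plain steel round open pots, 74 mm high, loose, 0.2 kg (whole nest 0.4 kg). Origin: centre of its underside, z up. The top 18 mm (z 56 to 74) is an upright collar, outer dia 66, mouth dia 53: grip across it. The body below is 53 to 58 dia. Central in the underside is a round blind hole, 17 dia, 18 deep, that fits over the dock's pin
- pot_middle: middle steel pot, 52 mm high, 0.12 kg. Origin: centre of its underside, z up. Top 18 mm (z 34 to 52) is a collar, outer dia 60, mouth dia 43; the body below tapers from 50 to 38 dia at the bottom. Nested, its collar rests on the largest pot's rim: its origin is then 40 mm above that pot's origin, its rim 18 mm above that rim
- pot_small: smallest steel pot, 46 mm high, 0.08 kg. Origin: centre of its underside, z up. Top 18 mm (z 28 to 46) is a collar, outer dia 50; the body below tapers from 40 to 28 dia at the bottom. Nested, its collar rests on the middle pot's rim: its origin is then 24 mm above that pot's origin, its rim 18 mm above that rim
- dock: fixed dock: grey plastic base 110 x 110 x 16 mm high, with a sprung aluminium disc 62 mm dia (top face 34 mm above the ledge when up) and a steel pin standing through the disc's centre. Origin: centre of the base's underside, z up
- pin_tip (a point): centre of the top of the dock's fixed pin, 43 mm above the ledge; the pin is 12 mm dia with a 3 mm chamfer and stands 9 mm above the raised disc, 15 mm above the pressed one
- seat (a joint): how far the dock's sprung disc is pressed down, m: 0 up, 0.006 fully down against its stop. It takes 7 N to start it and 13 N to hold it fully down, the weight of the nest included; the nest's own weight does not move it
- polish_tin: bystander, leave alone: closed flat shoe-polish tin, 72 dia x 22 high (mm). Origin: centre of its underside
- tape_roll: bystander, leave alone: roll of tape lying flat, 84 dia x 25 high (mm). Origin: centre of its underside
- shoe_brush: bystander, leave alone: wooden shoe brush lying bristles down, 170 along its x, 50 wide, 45 high (mm). Origin: centre of its underside
- spray_bottle: bystander, leave alone: closed plastic bottle, 70 dia x 200 high (mm). Origin: centre of its underside
- lidded_tin: bystander, leave alone: lidded steel tin with a knob, 106 dia x 118 high (mm). Origin: centre of its underside
- bulb_carton: bystander, leave alone: cardboard carton, 70 x 70 x 110 high (mm). Origin: centre of its underside
- nail_jar: bystander, leave alone: closed glass jar, 64 dia x 80 high (mm). Origin: centre of its underside
Things that resemble listed ones, but are neither listed nor needed, are in the scene too. What is shaped like the pot_middle but green is not meant.

How it is judged:
On the way, in this order (a step that is already met when the one before it is completed fails the run):
1. the three pots are nested in size order, the largest still standing on the ledge away from the dock (z of pot_middle in the frame of pot_large between 0.034 and 0.045 m and horizontal distance between pot_middle and pot_large below 0.006 m and angle between the z axis of pot_middle and the z axis of pot_large, either way round below 0.12 rad and z of pot_small in the frame of pot_middle between 0.018 and 0.029 m and horizontal distance between pot_small and pot_middle below 0.006 m and angle between the z axis of pot_small and the z axis of pot_middle, either way round below 0.12 rad and height (world z) of pot_large below 0.012 m and angle between pot_large's own z axis and vertical below 0.08 rad and horizontal distance between pot_large and pin_tip above 0.08 m), for 0.2 s.
2. the largest pot, with the nest in it, has dropped onto the pin (z of pot_middle in the frame of pot_large between 0.034 and 0.045 m and horizontal distance between pot_middle and pot_large below 0.006 m and angle between the z axis of pot_middle and the z axis of pot_large, either way round below 0.12 rad and z of pot_small in the frame of pot_middle between 0.018 and 0.029 m and horizontal distance between pot_small and pot_middle below 0.006 m and angle between the z axis of pot_small and the z axis of pot_middle, either way round below 0.12 rad and horizontal distance between pot_large and pin_tip below 0.004 m and z of pot_large in the frame of dock below 0.037 m and angle between pot_large's own z axis and vertical below 0.08 rad), for 0.1 s.
At the end, for the whole second after the job is handed in: each pot nested in the next within 6 mm of centre and height and 0.12 rad; the largest on the pin within 4 mm of centre, tilted under 0.08 rad; the seat pressed down more than 4.5 of its 6 mm; the fingers still hold the largest pot with more than 2 N (all of step 2 and value of joint seat above 0.0045 m and contact force between the fingers and pot_large above 2 N); the arm keeps its last pose, push and grip.
It fails at once if a bystander on the ledge is moved more than 30 mm (distance of any of polish_tin, tape_roll, shoe_brush, spray_bottle, lidded_tin, bulb_carton, nail_jar from where it was at the start of the episode above 0.03 m).
It also fails if it takes over 70 s, if anything falls off the work surface, if the arm or the gripper's body presses on something with over 40 N, if the wrist force passes 120 N, or if a joint passes its speed limit or range.

## Working session

There is one attempt and no reset: what is moved stays moved. The work goes in short steps, Python scripts to look and compute and a tool call to move; the robot and the scene stay as the last step left them, time stands still between calls to the robot, and variables do not carry over. Pictures are saved under pics/ and viewed, about 8 in all and at most 12, crops included, and the job is handed in when it is done.

Besides the shell and the picture viewer there is one more tool, called after "Request:" as a command line: name --argument value ..., lists and objects as JSON in quotes. step_arm: Moves the arm, as the interface text tells. Its arguments: {"type":"object","properties":{"moves":{"type":"array"},"claw":{"type":"number"}},"required":["moves"]}

```bash
ls; mkdir -p pics; cat > h.py <<'E'
import numpy as np, cv2
from rig import bot, viewer
from scipy.spatial.transform import Rotation as R
def grab(n):
    d=viewer.grab_frame(n); return d["frame"],np.array(d["K"]),np.array(d["extrinsics"])
def ray(K,E,u,v):
    x=np.linalg.solve(K,[u,v,1]); d=np.array([x[0],-x[1],-x[2]])
    Rm=E[:3,:3]; return -Rm.T@E[:3,3], Rm.T@d
def onz(K,E,u,v,z):
    o,d=ray(K,E,u,v); return o+d*(z-o[2])/d[2]
def proj(K,E,p):
    c=E[:3,:3]@np.array(p)+E[:3,3]; q=K@[c[0],-c[1],-c[2]]; return q[:2]/q[2]
E
python3 - <<'E'
from h import *
ims=[]
for n in("scene","top"):
    f,K,E=grab(n); cv2.imwrite(f"pics/{n}0.png",f); np.savez(f"{n}.npz",K=K,E=E)
    print(n,K.tolist(),(-E[:3,:3].T@E[:3,3]).round(3)); print(E.round(3))
    cv2.imwrite(f"pics/{n}0b.png",cv2.resize(f,(800,600),interpolation=cv2.INTER_CUBIC))
print(bot.observe())
E
```

```text
pics
scene [[482.5265226847633, 0.0, 256.29434802741775], [0.0, 482.5265226847633, 197.1616648103772], [0.0, 0.0, 1.0]] [1.43  0.524 0.864]
[[-0.533  0.846  0.003  0.316]
 [-0.531 -0.338  0.777  0.266]
 [ 0.658  0.413  0.63  -1.702]
 [ 0.     0.     0.     1.   ]]
top [[407.8735974977263, 0.0, 259.2624606550979], [0.0, 407.8735974977263, 197.26446134516974], [0.0, 0.0, 1.0]] [ 0.4   -0.002  0.988]
[[ 0.088 -0.996  0.004 -0.042]
 [ 0.972  0.087  0.217 -0.603]
 [-0.217 -0.015  0.976 -0.878]
 [ 0.     0.     0.     1.   ]]
{'time': 0.1, 'joints': array([-1.31519959,  0.52195232, -0.03632993,  1.59994654,  0.02119351,
        1.02111512, -0.11276887]), 'joint_velocities': array([-0.00171348, -0.00209048,  0.00063725, -0.00179392,  0.00046819,
        0.00102261, -0.00067307]), 'tau': array([ 3.25301706e-03, -9.28472614e+01,  1.98404945e+00, -3.70542812e+01,
        1.82515261e-02,  5.22882197e-03,  3.71195222e-05]), 'eef_pos': array([0.19997494, 0.59183577, 0.24478615]), 'ee_rot': array([ 0.57469848,  0.41201314, -0.41258006, -0.57423385]), 'wrist_force': array([-0.34985274,  0.23885035, -0.47829985]), 'ft_torque': array([ 0.03682317,  0.05169737, -0.07565254]), 'opening': 0.08531039374505162}
```

View pics/top0b.png

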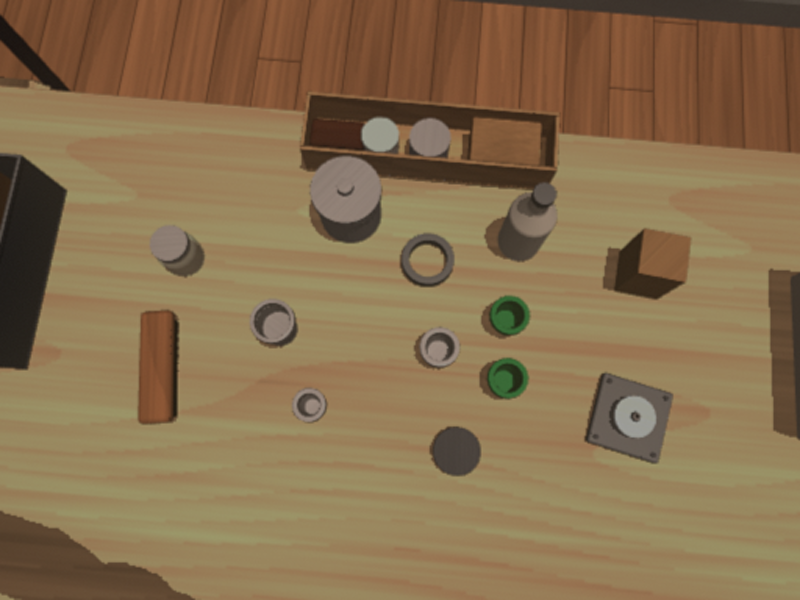

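View pics/scene0b.png

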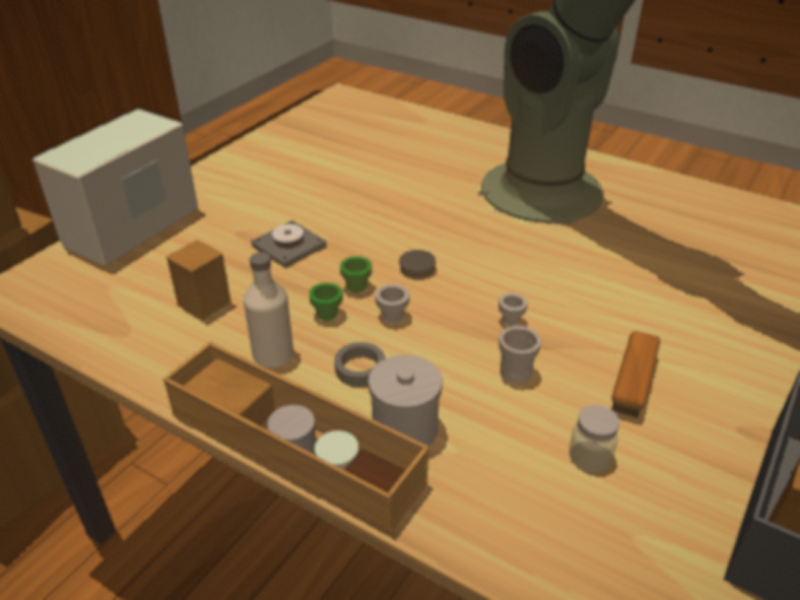

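Top view (800x600): large pot is the grey one at (273,323), smallest at (310,405), grey middle at (438,347); the green look-alikes at (509,315) and (507,378) are excluded by colour. The dock is at (630,418). Next I'll measure these and confirm them in one crop.

```bash
cat > meas.py <<'E'
from h import *
def rim(f,K,E,p0,z,r,inner=True):
    """hull of grey blob near p0 (world xy), then circle fit of its points cast on plane z"""
    hsv=cv2.cvtColor(f,cv2.COLOR_BGR2HSV)
    m=((hsv[...,1]<75)).astype(np.uint8)
    return m
E
python3 - <<'E'
from h import *
out=[]
for n,pts in (("top",dict(L=(273,323),S=(310,405),M=(438,347),D=(635,417))),("scene",dict(L=(519,350),S=(513,305),M=(392,300),D=(288,240)))):
    f=cv2.imread(f"pics/{n}0.png"); d=np.load(n+".npz");K,E=d["K"],d["E"]
    hsv=cv2.cvtColor(f,cv2.COLOR_BGR2HSV)
    row=[]
    for k,(u,v) in pts.items():
        z=dict(L=.074,S=.046,M=.052,D=.034)[k]
        print(n,k,onz(K,E,u*.64,v*.64,z).round(3), hsv[int(v*.64),int(u*.64)])
        x,y=int(u*.64),int(v*.64)
        c=cv2.resize(f[y-25:y+25,x-25:x+25],(200,200),interpolation=cv2.INTER_CUBIC)
        s=cv2.resize(hsv[y-25:y+25,x-25:x+25,1],(200,200),interpolation=cv2.INTER_NEAREST)
        row.append(np.vstack([c,cv2.cvtColor(s,cv2.COLOR_GRAY2BGR)]))
    out.append(np.hstack(row))
cv2.imwrite("pics/crop.png",cv2.resize(np.vstack(out),(600,600)) if 0 else np.vstack(out)[:600] )
cv2.imwrite("pics/crop.png",cv2.resize(np.vstack(out),(600,600)))
E
```

```text
top L [0.563 0.202 0.074] [ 12  48 144]
top S [0.452 0.138 0.046] [ 12  48 155]
top M [ 0.553 -0.042  0.052] [ 12  46 154]
top D [ 0.477 -0.341  0.034] [13 52 93]
scene L [0.593 0.218 0.074] [ 15  60 144]
scene S [0.464 0.149 0.046] [ 16  69 119]
scene M [ 0.571 -0.032  0.052] [ 16  63 125]
scene D [ 0.502 -0.319  0.034] [ 14  52 185]
```

View pics/crop.png

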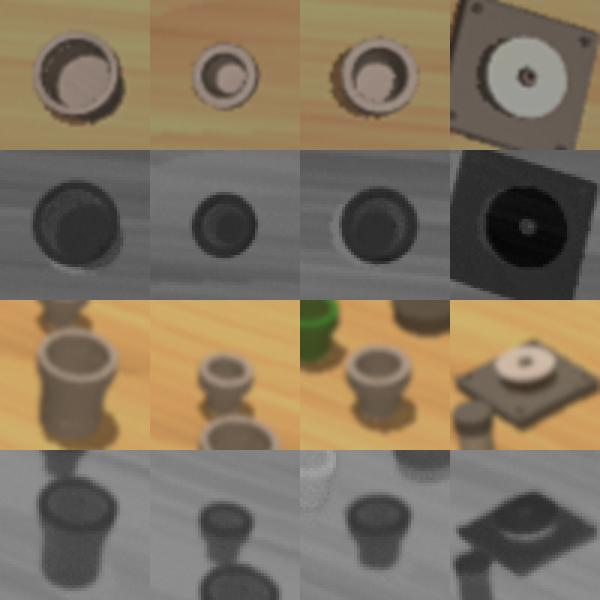

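The crop confirms the identities: top row L, S, M (all grey steel, ring sizes in order) and the dock disc with its pin. The saturation mask separates them cleanly, so I'll fit known-radius circles to the rim edge farthest from the camera.

```bash
cat > meas.py <<'E'
from h import *
from scipy.optimize import least_squares
def circ(f,K,E,p0,z,r,thr,rad=None,grey=None):
    hsv=cv2.cvtColor(f,cv2.COLOR_BGR2HSV)
    m=(cv2.GaussianBlur(hsv[...,1],(3,3),0)<thr).astype(np.uint8)
    u,v=proj(K,E,[*p0,z]); 
    cs,_=cv2.findContours(m,cv2.RETR_EXTERNAL,cv2.CHAIN_APPROX_NONE)
    c=max((c for c in cs if cv2.pointPolygonTest(c,(float(u),float(v)),True)>-4),key=len)[:,0]
    o=-E[:3,:3].T@E[:3,3]
    P=np.array([onz(K,E,a,b,z)[:2] for a,b in c])
    out=np.array(p0)-o[:2]; out/=np.linalg.norm(out)
    p=np.array(p0,float)
    for _ in range(6):
        D=P-p; s=(D@out>-.15*r)&(abs(np.linalg.norm(D,axis=1)-r)<.25*r)
        q=P[s]; g=least_squares(lambda w:np.linalg.norm(q-w[:2],axis=1)-w[2],[*p,r],loss="soft_l1",f_scale=.001); p=g.x[:2]
    h=least_squares(lambda w:np.linalg.norm(q-w,axis=1)-r,p,loss="soft_l1",f_scale=.001)
    return h.x.round(4),"free",g.x.round(4),len(q)
E
python3 - <<'E'
from meas import *
for n,th in(("top",dict(L=75,S=75,M=75,D=30)),("scene",dict(L=88,S=88,M=88,D=62))):
    f=cv2.imread(f"pics/{n}0.png"); d=np.load(n+".npz");K,E=d["K"],d["E"]
    hsv=cv2.cvtColor(f,cv2.COLOR_BGR2HSV)
    for k,p,z,r in(("L",(.565,.203),.074,.033),("S",(.455,.14),.046,.025),("M",(.555,-.042),.052,.03),("D",(.477,-.341),.034,.031)):
        try: print(n,k,*circ(f,K,E,p,z,r,th[k]))
        except Exception as e: print(n,k,e)
    # bare ring check: dark pin spot
    x,y=map(int,proj(K,E,[.477,-.341,.043]));g=f[y-6:y+7,x-6:x+7].sum(2).astype(float)
    w=np.clip(np.median(g)-60-g,0,None); yy,xx=np.mgrid[-6:7,-6:7]; w[np.hypot(xx,yy)>6]=0
    if w.sum()>0: print(n,"pin",onz(K,E,x+(w*xx).sum()/w.sum(),y+(w*yy).sum()/w.sum(),.041).round(4))
    print(x,y); print((g/3).astype(int))
E
```

```text
top L [0.5668 0.2039] free [0.568  0.2053 0.0316] 42
top S [0.4514 0.1391] free [0.4525 0.1412 0.0231] 32
top M [ 0.5532 -0.0424] free [ 0.5551 -0.043   0.0285] 39
top D [ 0.4787 -0.3391] free [ 0.4789 -0.3402  0.0301] 42
top pin [ 0.4785 -0.3376  0.041 ]
407 266
[[153 153 153 152 153 153 153 152 152 152 153 153 152]
 [153 153 153 154 153 153 153 153 153 153 153 152 153]
 [152 152 154 154 150 142 147 154 153 153 153 153 153]
 [152 153 150 139 124 100 121 144 151 153 153 153 153]
 [153 152 138  83  61  71  83 111 137 153 153 153 153]
 [154 153 128  57  67  79  55  71 112 148 153 153 153]
 [154 147 111  56  78  83  43  49  94 138 151 152 152]
 [153 147 117  65  71  87  71  70 107 146 153 153 152]
 [154 154 143 101  61  79  90  96 117 153 155 154 153]
 [154 154 154 139  96  88  86 107 136 153 154 154 152]
 [153 154 155 154 152 147 138 151 154 154 153 152 153]
 [153 153 154 154 155 154 154 154 154 154 154 154 153]
 [154 155 154 154 153 153 154 153 154 153 153 153 154]]
scene L [0.5712 0.2062] free [0.5674 0.206  0.0299] 29
scene S [0.4587 0.1444] free [0.4551 0.1434 0.0219] 20
scene M [ 
[... 169 characters left out ...]
62 161 161 161 160 159 156 155 156 155]
 [162 162 162 162 162 161 160 157 152 146 146 150 155]
 [161 162 162 162 161 159 153 144 133 123 124 134 146]
 [160 161 162 162 160 154 145 134 122 111 111 122 134]
 [159 163 165 167 166 161 155 150 145 140 136 137 138]
 [165 169 174 177 177 177 176 175 175 174 171 167 161]
 [173 179 182 184 184 183 182 180 180 184 185 183 180]
 [180 183 185 184 181 173 168 165 167 178 184 186 186]
 [183 185 184 182 171 153 141 136 142 162 180 186 187]
 [185 184 184 180 163 135 117 113 122 149 175 185 186]
 [184 185 184 181 166 139 124 124 135 157 177 185 185]
 [186 184 184 183 175 160 155 157 166 176 182 185 185]
 [183 184 185 184 182 179 176 178 181 183 184 182 179]]
```

```bash
cat > go.py <<'E'
from h import *
import sys
def go(p,yaw=None):
    s=bot.observe(); Rt=R.from_quat(s["ee_rot"]).as_matrix(); d=Rt.T@(np.array(p)-s["eef_pos"])
    print("t",round(s["time"],2),"pos",s["eef_pos"].round(4),"open",round(s["opening"],4),"F",s["wrist_force"].round(1))
    print("toolx",Rt[:,0].round(4),"tooly",Rt[:,1].round(4),"toolz",Rt[:,2].round(4),"j",s["joints"].round(2))
    print("d tool/0.12:",(d/.12).round(4),"rows>=",round(np.linalg.norm(d)/.05,1))
    # turn to make tool point straight down (and yaw: jaw direction angle)
    x=Rt[:,0].copy()
    if yaw is not None: x=np.array([np.cos(yaw),np.sin(yaw),0])
    x[2]=0;x/=np.linalg.norm(x); z=np.array([0,0,-1]); T=np.c_[x,np.cross(z,x),z]
    print("turn/(pi/2):",(R.from_matrix(Rt.T@T).as_rotvec()/(np.pi/2)).round(4))
if __name__=="__main__": go([float(a) for a in sys.argv[1:4]],*[float(a) for a in sys.argv[4:5]])
E
python3 go.py .555 -.043 .18
python3 - <<'E'
from h import *
d=np.load("scene.npz");print(onz(d["K"],d["E"],184,148.3,.041))
E
```

```text
t 0.1 pos [0.2    0.5918 0.2448] open 0.0853 F [-0.3  0.2 -0.5]
toolx [ 0.32    0.9474 -0.001 ] tooly [-3.e-04 -1.e-03 -1.e+00] toolz [-9.474e-01  3.200e-01 -1.000e-04] j [-1.32  0.52 -0.04  1.6   0.02  1.02 -0.11]
d tool/0.12: [-4.0646  0.5444 -4.496 ] rows>= 14.6
turn/(pi/2): [-1.e+00  5.e-04 -5.e-04]
[ 0.48749214 -0.33110047  0.041     ]
```

Tool y is the approach axis (down), so I'll correct the helper and go above the middle pot.

```bash
sed -i 's/T=np.c_\[x,np.cross(z,x),z\]/T=np.c_[x,z,np.cross(x,z)]/' go.py; python3 go.py .555 -.043 .16
```

```text
t 0.1 pos [0.2    0.5918 0.2448] open 0.0853 F [-0.3  0.2 -0.5]
toolx [ 0.32    0.9474 -0.001 ] tooly [-3.e-04 -1.e-03 -1.e+00] toolz [-9.474e-01  3.200e-01 -1.000e-04] j [-1.32  0.52 -0.04  1.6   0.02  1.02 -0.11]
d tool/0.12: [-4.0644  0.7111 -4.496 ] rows>= 14.6
turn/(pi/2): [ 0.      0.     -0.0007]
```

Request:
step_arm --moves '[{"offset":[-0.28,0,-0.3],"angular":[0,0,0]},{"offset":[-0.28,0,-0.3],"angular":[0,0,0]},{"offset":[-0.28,0,-0.3],"angular":[0,0,0]},{"offset":[-0.28,0,-0.3],"angular":[0,0,0]},{"offset":[-0.28,0,-0.3],"angular":[0,0,0]},{"offset":[-0.28,0,-0.3],"angular":[0,0,0]},{"offset":[-0.28,0,-0.3],"angular":[0,0,0]},{"offset":[-0.28,0,-0.3],"angular":[0,0,0]}]' --claw 1

```text
time: 0.9
eef_pos: [0.3857, 0.242, 0.2421]
ee_rot: [-0.572, -0.414, 0.417, 0.573]
wrist_force: [1.3, -0.1, 0.0]
opening: 0.0856
```

```bash
python3 go.py .555 -.043 .16
```

```text
t 0.9 pos [0.3857 0.242  0.2421] open 0.0856 F [ 1.3 -0.1  0. ]
toolx [ 0.3105  0.9506 -0.0029] tooly [-0.0033 -0.002  -1.    ] toolz [-0.9506  0.3106  0.0025] j [-0.74  0.26  0.06  2.03 -0.02  0.86  0.59]
d tool/0.12: [-1.8174  0.6842 -2.08  ] rows>= 6.8
turn/(pi/2): [-0.0016 -0.     -0.0019]
```

Request:
step_arm --moves '[{"offset":[-0.26,0.08,-0.3],"angular":[0,0,0]},{"offset":[-0.26,0.08,-0.3],"angular":[0,0,0]},{"offset":[-0.26,0.08,-0.3],"angular":[0,0,0]},{"offset":[-0.26,0.08,-0.3],"angular":[0,0,0]},{"offset":[-0.26,0.08,-0.3],"angular":[0,0,0]},{"offset":[-0.26,0.08,-0.3],"angular":[0,0,0]},{"offset":[-0.2,0.15,-0.2],"angular":[0,0,0]}]'

```text
time: 1.6
eef_pos: [0.5524, -0.0448, 0.1663]
ee_rot: [0.573, 0.415, -0.415, -0.572]
wrist_force: [0.8, 0.5, -1.0]
opening: 0.0856
```

```bash
python3 go.py .555 -.043 .12
```

```text
t 1.6 pos [ 0.5524 -0.0448  0.1663] open 0.0856 F [ 0.8  0.5 -1. ]
toolx [ 3.108e-01  9.505e-01 -5.000e-04] tooly [ 9.e-04 -8.e-04 -1.e+00] toolz [-0.9505  0.3108 -0.0011] j [-0.14  0.52  0.15  1.87 -0.11  0.76  1.33]
d tool/0.12: [ 0.0216  0.3856 -0.0156] rows>= 0.9
turn/(pi/2): [ 0.0007  0.     -0.0003]
```

Request:
step_arm --moves '[{"offset":[0.02,0.3,-0.015],"angular":[0,0,0]},{"offset":[0,0.3,0],"angular":[0,0,0]},{"offset":[0,0.3,0],"angular":[0,0,0]},{"offset":[0,0.08,0],"angular":[0,0,0]},{"offset":[0,0,0],"angular":[0,0,0]}]'

```text
time: 2.1
eef_pos: [0.5556, -0.0505, 0.0425]
ee_rot: [0.575, 0.412, -0.413, -0.574]
wrist_force: [0.5, 0.4, 0.1]
opening: 0.0853
```

```bash
python3 go.py .555 -.043 .049; python3 - <<'E'
from h import *
f,K,E=grab("scene"); u,v=map(int,proj(K,E,[.555,-.043,.06]))
a=cv2.resize(f[v-50:v+50,u-50:u+50],(400,400),interpolation=cv2.INTER_CUBIC)
f,K,E=grab("top"); u,v=map(int,proj(K,E,[.555,-.043,.06]))
b=cv2.resize(f[v-50:v+50,u-50:u+50],(400,400),interpolation=cv2.INTER_CUBIC)
cv2.imwrite("pics/m1.png",np.hstack([a,b]))
E
```

```text
t 2.1 pos [ 0.5556 -0.0505  0.0425] open 0.0853 F [0.5 0.4 0.1]
toolx [ 0.319   0.9477 -0.0031] tooly [-8.e-04 -3.e-03 -1.e+00] toolz [-9.477e-01  3.190e-01 -3.000e-04] j [-0.1   0.72  0.11  1.91 -0.14  0.52  1.36]
d tool/0.12: [ 0.0571 -0.054   0.0249] rows>= 0.2
turn/(pi/2): [ 0.0002  0.     -0.002 ]
```

View pics/m1.png

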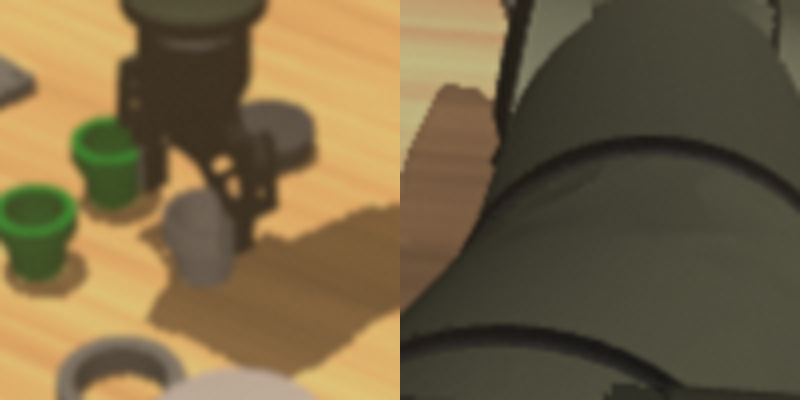

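Scene crop: the jaws straddle the grey middle pot, off towards -y by about 7 mm (drift during the descent). I'll correct, raise to grip height and close.

Request:
step_arm --moves '[{"offset":[0.057,-0.054,0.025],"angular":[0,0,-0.002]},{"offset":[0,0,0],"angular":[0,0,0]}]'

```text
time: 2.4
eef_pos: [0.5572, -0.0419, 0.054]
ee_rot: [0.575, 0.415, -0.411, -0.573]
wrist_force: [-0.2, -0.1, -0.6]
opening: 0.0853
```

```bash
python3 go.py .555 -.043 .049
```

```text
t 2.4 pos [ 0.5572 -0.0419  0.054 ] open 0.0853 F [-0.2 -0.1 -0.6]
toolx [0.3186 0.9479 0.0026] tooly [ 6.4e-03  6.0e-04 -1.0e+00] toolz [-0.9479  0.3186 -0.0059] j [-0.11  0.7   0.11  1.92 -0.14  0.53  1.35]
d tool/0.12: [-0.0142  0.0419  0.0147] rows>= 0.1
turn/(pi/2): [ 0.0038 -0.      0.0016]
```

Request:
step_arm --moves '[{"offset":[-0.01,0.03,0.01],"angular":[0.004,0,0.002]},{"offset":[0,0,0],"angular":[0,0,0]},{"offset":[0,0,0],"angular":[0,0,0]}]'

```text
time: 2.7
eef_pos: [0.5569, -0.0422, 0.0526]
ee_rot: [0.575, 0.414, -0.412, -0.573]
wrist_force: [0.5, 0.3, 0.2]
opening: 0.0853
```

```bash
python3 go.py .555 -.043 .049
```

```text
t 2.7 pos [ 0.5569 -0.0422  0.0526] open 0.0853 F [0.5 0.3 0.2]
toolx [3.177e-01 9.482e-01 6.000e-04] tooly [ 2.8e-03 -3.0e-04 -1.0e+00] toolz [-0.9482  0.3177 -0.0027] j [-0.11  0.7   0.11  1.91 -0.14  0.53  1.35]
d tool/0.12: [-0.0115  0.0304  0.0126] rows>= 0.1
turn/(pi/2): [ 0.0017 -0.      0.0004]
```

Request:
step_arm --moves '[{"offset":[-0.01,0.03,0.012],"angular":[0.002,0,0]},{"offset":[0,0.01,0.004],"angular":[0,0,0]},{"offset":[0,0,0],"angular":[0,0,0]}]'

```text
time: 3.0
eef_pos: [0.5543, -0.043, 0.0473]
ee_rot: [-0.574, -0.413, 0.413, 0.574]
wrist_force: [-0.5, -0.7, 0.3]
opening: 0.0856
```

Request:
step_arm --moves '[{"offset":[0,0,0],"angular":[0,0,0]},{"offset":[0,0,0],"angular":[0,0,0]},{"offset":[0,0,0],"angular":[0,0,0]},{"offset":[0,0,0],"angular":[0,0,0]},{"offset":[0,0,0],"angular":[0,0,0]},{"offset":[0,0,0],"angular":[0,0,0]}]' --claw 0

```text
time: 3.6
eef_pos: [0.5544, -0.0431, 0.0482]
ee_rot: [-0.574, -0.413, 0.413, 0.574]
wrist_force: [0.1, -0.9, -0.9]
opening: 0.0578
```

```bash
python3 go.py .555 -.043 .049; python3 - <<'E'
from h import *
f,K,E=grab("scene"); u,v=map(int,proj(K,E,[.555,-.043,.05]))
a=cv2.resize(f[v-30:v+30,u-30:u+30],(480,480),interpolation=cv2.INTER_CUBIC)
cv2.imwrite("pics/m2.png",a)
E
```

```text
t 3.6 pos [ 0.5544 -0.0431  0.0482] open 0.0578 F [ 0.1 -0.9 -0.9]
toolx [3.183e-01 9.480e-01 6.000e-04] tooly [-5.e-04  8.e-04 -1.e+00] toolz [-9.480e-01  3.183e-01  7.000e-04] j [-0.11  0.71  0.11  1.92 -0.14  0.53  1.35]
d tool/0.12: [ 0.0024 -0.0069 -0.0042] rows>= 0.0
turn/(pi/2): [-0.0005  0.      0.0004]
```

View pics/m2.png

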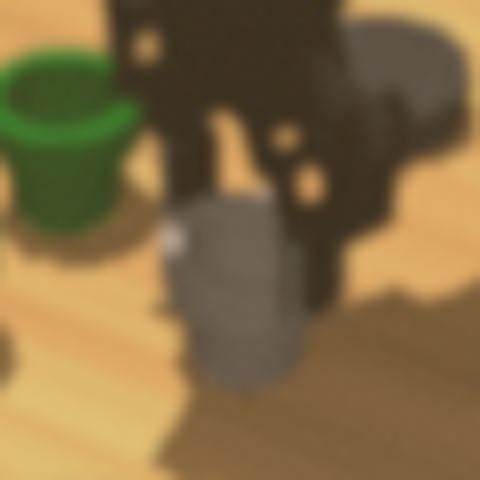

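Grip closed on the collar (opening 58 mm), with the fingertips on the collar band and a green pot untouched beside it. Lift.

Request:
step_arm --moves '[{"offset":[0,-0.15,0],"angular":[0,0,0]},{"offset":[0,-0.3,0],"angular":[0,0,0]},{"offset":[0,-0.3,0],"angular":[0,0,0]},{"offset":[0,-0.3,0],"angular":[0,0,0]},{"offset":[0.1,-0.05,0.05],"angular":[0,0,0]},{"offset":[0.2,0,0.05],"angular":[0,0,0]},{"offset":[0,0,0],"angular":[0,0,0]}]'

```text
time: 4.35
eef_pos: [0.5535, -0.0037, 0.1835]
ee_rot: [-0.573, -0.412, 0.413, 0.575]
wrist_force: [-0.1, 0.6, -1.3]
opening: 0.0579
```

```bash
python3 go.py .568 .205 .17; python3 - <<'E'
from h import *
p=bot.observe()["eef_pos"]
f,K,E=grab("scene"); u,v=map(int,proj(K,E,p))
a=cv2.resize(f[v-40:v+40,u-40:u+40],(480,480),interpolation=cv2.INTER_CUBIC)
cv2.imwrite("pics/m3.png",a)
E
```

```text
t 4.35 pos [ 0.5535 -0.0037  0.1835] open 0.0579 F [-0.1  0.6 -1.3]
toolx [3.193e-01 9.476e-01 1.000e-04] tooly [-0.0034  0.0013 -1.    ] toolz [-0.9476  0.3193  0.0036] j [-0.22  0.49  0.16  1.85 -0.11  0.81  1.25]
d tool/0.12: [1.6865 0.1139 0.4407] rows>= 4.2
turn/(pi/2): [-0.0023  0.      0.0001]
```

View pics/m3.png

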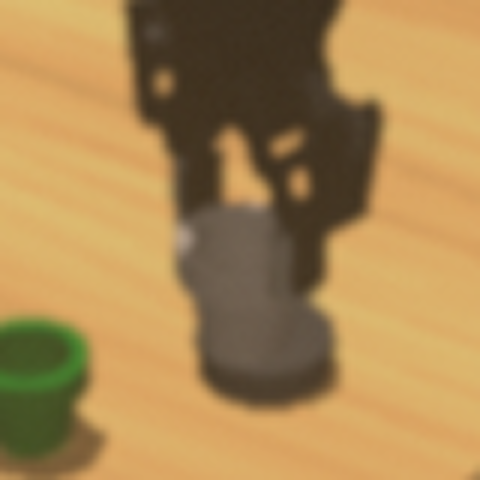

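M is held upright (the dark disc beneath is the polish tin behind it). On to the large pot.

Request:
step_arm --moves '[{"offset":[0.3,0,0.08],"angular":[-0.002,0,0]},{"offset":[0.3,0,0.08],"angular":[0,0,0]},{"offset":[0.3,0,0.08],"angular":[0,0,0]},{"offset":[0.3,0,0.08],"angular":[0,0,0]},{"offset":[0.3,0,0.08],"angular":[0,0,0]},{"offset":[0.18,0.05,0.04],"angular":[0,0,0]},{"offset":[0,0.05,0],"angular":[0,0,0]}]'

```text
time: 5.1
eef_pos: [0.567, 0.206, 0.1653]
ee_rot: [0.576, 0.408, -0.413, -0.576]
wrist_force: [-0.8, -0.6, -1.6]
opening: 0.0581
```

```bash
python3 go.py .568 .205 .145
```

```text
t 5.1 pos [0.567  0.206  0.1653] open 0.0581 F [-0.8 -0.6 -1.6]
toolx [ 0.3257  0.9454 -0.0064] tooly [-0.0061 -0.0046 -1.    ] toolz [-0.9454  0.3258  0.0043] j [-0.55  0.59  0.15  1.73 -0.11  0.84  0.89]
d tool/0.12: [-0.0041  0.1691 -0.0117] rows>= 0.4
turn/(pi/2): [-0.0027 -0.     -0.0041]
```

Request:
step_arm --moves '[{"offset":[0,0.15,-0.01],"angular":[-0.003,0,-0.004]},{"offset":[0,0.1,0],"angular":[0,0,0]},{"offset":[0,0,0],"angular":[0,0,0]}]'

```text
time: 5.4
eef_pos: [0.567, 0.2035, 0.1314]
ee_rot: [0.576, 0.409, -0.412, -0.576]
wrist_force: [-1.2, 0.2, -1.7]
opening: 0.058
```

```bash
python3 go.py .568 .205 .09
```

```text
t 5.4 pos [0.567  0.2035 0.1314] open 0.058 F [-1.2  0.2 -1.7]
toolx [ 0.3261  0.9453 -0.0037] tooly [-0.0029 -0.0029 -1.    ] toolz [-0.9453  0.3261  0.0018] j [-0.54  0.63  0.14  1.76 -0.11  0.76  0.9 ]
d tool/0.12: [ 0.0162  0.3452 -0.0047] rows>= 0.8
turn/(pi/2): [-0.0011 -0.     -0.0024]
```

Request:
step_arm --moves '[{"offset":[0.015,0.08,-0.004],"angular":[-0.001,0,-0.002]},{"offset":[0,0.08,0],"angular":[0,0,0]},{"offset":[0,0.08,0],"angular":[0,0,0]},{"offset":[0,0.04,0],"angular":[0,0,0]},{"offset":[0,0,0],"angular":[0,0,0]}]'

```text
time: 5.9
eef_pos: [0.5686, 0.2033, 0.0955]
ee_rot: [0.576, 0.41, -0.41, -0.576]
wrist_force: [-0.2, 0.9, -1.1]
opening: 0.058
```

```bash
python3 go.py .568 .205 .09
```

```text
t 5.9 pos [0.5686 0.2033 0.0955] open 0.058 F [-0.2  0.9 -1.1]
toolx [ 3.284e-01  9.446e-01 -7.000e-04] tooly [-0.e+00 -7.e-04 -1.e+00] toolz [-9.446e-01  3.284e-01 -2.000e-04] j [-0.53  0.68  0.13  1.78 -0.12  0.69  0.9 ]
d tool/0.12: [0.0116 0.0459 0.0093] rows>= 0.1
turn/(pi/2): [ 0.0001  0.     -0.0005]
```

Request:
step_arm --moves '[{"offset":[0.006,0.03,0],"angular":[0,0,0]},{"offset":[0,0.03,0],"angular":[0,0,0]},{"offset":[0,0,0],"angular":[0,0,0]}]'

```text
time: 6.2
eef_pos: [0.5693, 0.2049, 0.0885]
ee_rot: [0.576, 0.41, -0.409, -0.576]
wrist_force: [-0.3, 1.4, -0.9]
opening: 0.058
```

```bash
python3 go.py .568 .205 .088
```

```text
t 6.2 pos [0.5693 0.2049 0.0885] open 0.058 F [-0.3  1.4 -0.9]
toolx [3.280e-01 9.447e-01 8.000e-04] tooly [ 1.1e-03  5.0e-04 -1.0e+00] toolz [-9.447e-01  3.280e-01 -9.000e-04] j [-0.53  0.7   0.12  1.78 -0.13  0.68  0.9 ]
d tool/0.12: [-0.0025  0.0044  0.0104] rows>= 0.0
turn/(pi/2): [ 0.0006 -0.      0.0005]
```

Request:
step_arm --moves '[{"offset":[0,0,0],"angular":[0,0,0]},{"offset":[0,0,0],"angular":[0,0,0]},{"offset":[0,0,0],"angular":[0,0,0]},{"offset":[0,0,0],"angular":[0,0,0]}]' --claw 1

```text
time: 6.6
eef_pos: [0.5697, 0.2045, 0.0889]
ee_rot: [0.577, 0.41, -0.409, -0.576]
wrist_force: [0.8, 0.8, 0.1]
opening: 0.0852
```

Request:
step_arm --moves '[{"offset":[0,-0.2,0],"angular":[0,0,0]},{"offset":[0,-0.3,0],"angular":[0,0,0]},{"offset":[0,-0.3,0],"angular":[0,0,0]},{"offset":[-0.2,-0.1,0.3],"angular":[0,0,0]},{"offset":[-0.2,0,0.3],"angular":[0,0,0]},{"offset":[-0.1,0,0.25],"angular":[0,0,0]},{"offset":[0,0,0],"angular":[0,0,0]}]'

```text
time: 7.3
eef_pos: [0.45, 0.1796, 0.2008]
ee_rot: [0.577, 0.41, -0.408, -0.576]
wrist_force: [0.5, -0.8, 0.1]
opening: 0.0857
```

```bash
python3 go.py .452 .141 .12; python3 - <<'E'
from h import *
a=[]
for n in("scene","top"):
    f,K,E=grab(n); u,v=map(int,proj(K,E,[.54,.19,.06])); cv2.imwrite(f"pics/{n}4.png",f)
    a.append(cv2.resize(f[v-40:v+40,u-40:u+40],(400,400),interpolation=cv2.INTER_CUBIC))
cv2.imwrite("pics/m4.png",np.hstack(a))
E
```

```text
t 7.3 pos [0.45   0.1796 0.2008] open 0.0857 F [ 0.5 -0.8  0.1]
toolx [0.3295 0.9442 0.0015] tooly [ 3.e-03  5.e-04 -1.e+00] toolz [-0.9442  0.3295 -0.0027] j [-0.63  0.36  0.16  2.02 -0.08  0.76  0.81]
d tool/0.12: [-0.299   0.6733 -0.1199] rows>= 1.8
turn/(pi/2): [ 0.0017 -0.      0.001 ]
```

View pics/m4.png

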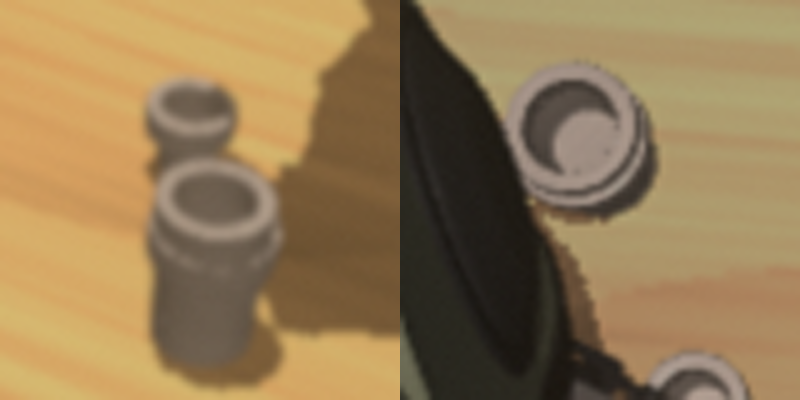

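Both views show M seated coaxially in L (step in the collar visible all round); S stands behind. On to S.

Request:
step_arm --moves '[{"offset":[-0.2,0.2,-0.08],"angular":[0.002,0,0.001]},{"offset":[-0.1,0.25,-0.04],"angular":[0,0,0]},{"offset":[0,0.3,0],"angular":[0,0,0]},{"offset":[0,0.2,0],"angular":[0,0,0]},{"offset":[0,0,0],"angular":[0,0,0]}]'

```text
time: 7.9
eef_pos: [0.4618, 0.1409, 0.0835]
ee_rot: [0.578, 0.412, -0.406, -0.576]
wrist_force: [0.4, 0.2, 0.2]
opening: 0.0854
```

```bash
python3 go.py .452 .141 .044; python3 - <<'E'
from meas import *
f=cv2.imread("pics/scene4.png");d=np.load("scene.npz");K,E=d["K"],d["E"]
print(circ(f,K,E,(.568,.205),.092,.0285,88))
f=cv2.imread("pics/top4.png");d=np.load("top.npz");K,E=d["K"],d["E"]
print(circ(f,K,E,(.568,.205),.092,.0285,75))
E
```

```text
t 7.9 pos [0.4618 0.1409 0.0835] open 0.0854 F [0.4 0.2 0.2]
toolx [0.331  0.9436 0.0045] tooly [ 0.0076  0.0021 -1.    ] toolz [-0.9436  0.3311 -0.0065] j [-0.51  0.56  0.11  2.1  -0.13  0.47  0.94]
d tool/0.12: [-0.0275  0.3284  0.0793] rows>= 0.8
turn/(pi/2): [ 0.0041 -0.      0.0029]
(array([0.5689, 0.205 ]), 'free', array([0.5682, 0.2049, 0.0279]), 23)
(array([0.5686, 0.2053]), 'free', array([0.5668, 0.2034, 0.0306]), 43)
```

Nest centre agrees across both views: (0.5688, 0.205). Continue down to S.

Request:
step_arm --moves '[{"offset":[-0.027,0.02,0.08],"angular":[0.004,0,0.003]},{"offset":[0,0.12,0.01],"angular":[0,0,0]},{"offset":[0,0.1,0],"angular":[0,0,0]},{"offset":[0,0.03,0],"angular":[0,0,0]},{"offset":[0,0,0],"angular":[0,0,0]}]'

```text
time: 8.4
eef_pos: [0.4519, 0.1424, 0.0528]
ee_rot: [0.577, 0.41, -0.408, -0.577]
wrist_force: [0.5, 0.4, 1.1]
opening: 0.0853
```

```bash
python3 go.py .453 .141 .044
```

```text
t 8.4 pos [0.4519 0.1424 0.0528] open 0.0853 F [0.5 0.4 1.1]
toolx [0.3315 0.9435 0.0015] tooly [ 2.4e-03  8.0e-04 -1.0e+00] toolz [-0.9435  0.3315 -0.002 ] j [-0.5   0.62  0.1   2.13 -0.14  0.4   0.94]
d tool/0.12: [-0.0081  0.0732 -0.0121] rows>= 0.2
turn/(pi/2): [ 0.0013 -0.      0.001 ]
```

Request:
step_arm --moves '[{"offset":[-0.008,0.06,-0.01],"angular":[0.001,0,0.001]},{"offset":[0,0.025,0],"angular":[0,0,0]},{"offset":[0,0,0],"angular":[0,0,0]}]'

```text
time: 8.7
eef_pos: [0.4536, 0.1413, 0.043]
ee_rot: [0.577, 0.409, -0.408, -0.577]
wrist_force: [-0.9, -0.9, 0.1]
opening: 0.0852
```

```bash
python3 go.py .453 .141 .044
```

```text
t 8.7 pos [0.4536 0.1413 0.043 ] open 0.0852 F [-0.9 -0.9  0.1]
toolx [0.3314 0.9435 0.001 ] tooly [ 1.8e-03  4.0e-04 -1.0e+00] toolz [-0.9435  0.3314 -0.0016] j [-0.5   0.64  0.09  2.13 -0.15  0.38  0.95]
d tool/0.12: [-0.0037 -0.0086  0.0036] rows>= 0.0
turn/(pi/2): [ 0.001  -0.      0.0006]
```

Request:
step_arm --moves '[{"offset":[0,0,0],"angular":[0,0,0]},{"offset":[0,0,0],"angular":[0,0,0]},{"offset":[0,0,0],"angular":[0,0,0]},{"offset":[0,0,0],"angular":[0,0,0]},{"offset":[0,0,0],"angular":[0,0,0]},{"offset":[0,0,0],"angular":[0,0,0]},{"offset":[0,0,0],"angular":[0,0,0]}]' --claw 0

```text
time: 9.4
eef_pos: [0.4541, 0.1412, 0.0442]
ee_rot: [0.577, 0.41, -0.408, -0.577]
wrist_force: [0.2, -0.1, -1.0]
opening: 0.0483
```

```bash
python3 go.py .453 .141 .18
```

```text
t 9.4 pos [0.4541 0.1412 0.0442] open 0.0483 F [ 0.2 -0.1 -1. ]
toolx [0.3318 0.9433 0.0019] tooly [ 3.1e-03  9.0e-04 -1.0e+00] toolz [-0.9433  0.3318 -0.0026] j [-0.5   0.64  0.09  2.13 -0.15  0.38  0.95]
d tool/0.12: [-0.0028 -1.1317  0.0048] rows>= 2.7
turn/(pi/2): [ 0.0016 -0.      0.0012]
```

Request:
step_arm --moves '[{"offset":[0,-0.15,0],"angular":[0,0,0]},{"offset":[0,-0.3,0],"angular":[0,0,0]},{"offset":[0,-0.3,0],"angular":[0,0,0]},{"offset":[0,-0.3,0],"angular":[0,0,0]},{"offset":[0,-0.1,0],"angular":[0,0,0]},{"offset":[0,0,0],"angular":[0,0,0]}]'

```text
time: 10.0
eef_pos: [0.4529, 0.1409, 0.1865]
ee_rot: [0.577, 0.409, -0.409, -0.577]
wrist_force: [0.4, 1.4, -1.3]
opening: 0.0479
```

```bash
python3 go.py .5688 .205 .18
```

```text
t 10.0 pos [0.4529 0.1409 0.1865] open 0.0479 F [ 0.4  1.4 -1.3]
toolx [3.317e-01 9.434e-01 4.000e-04] tooly [ 7.e-04  2.e-04 -1.e+00] toolz [-9.434e-01  3.317e-01 -6.000e-04] j [-0.56  0.37  0.17  2.05 -0.09  0.72  0.9 ]
d tool/0.12: [ 0.8241  0.0549 -0.7343] rows>= 2.7
turn/(pi/2): [ 0.0004 -0.      0.0002]
```

Request:
step_arm --moves '[{"offset":[0.22,0,-0.2],"angular":[0,0,0]},{"offset":[0.25,0,-0.22],"angular":[0,0,0]},{"offset":[0.23,0,-0.2],"angular":[0,0,0]},{"offset":[0.12,0,-0.11],"angular":[0,0,0]},{"offset":[0,0.05,0],"angular":[0,0,0]},{"offset":[0,0,0],"angular":[0,0,0]}]'

```text
time: 10.6
eef_pos: [0.5698, 0.2063, 0.1735]
ee_rot: [-0.576, -0.407, 0.411, 0.578]
wrist_force: [-0.4, 0.1, 0.3]
opening: 0.0479
```

```bash
python3 go.py .5688 .205 .145
```

```text
t 10.6 pos [0.5698 0.2063 0.1735] open 0.0479 F [-0.4  0.1  0.3]
toolx [ 0.3315  0.9435 -0.0035] tooly [-0.0054 -0.0018 -1.    ] toolz [-0.9435  0.3315  0.0045] j [-0.55  0.58  0.16  1.72 -0.12  0.85  0.89]
d tool/0.12: [-0.0118  0.2375  0.0032] rows>= 0.6
turn/(pi/2): [-0.0028 -0.     -0.0022]
```

Check alignment in both views (numbers plus one image) before inserting.

Request:
step_arm --moves '[{"offset":[-0.01,0.14,0.003],"angular":[-0.003,0,-0.002]},{"offset":[0,0.06,0],"angular":[0,0,0]},{"offset":[0,0,0],"angular":[0,0,0]}]'

```text
time: 10.9
eef_pos: [0.567, 0.204, 0.1472]
ee_rot: [-0.577, -0.408, 0.41, 0.577]
wrist_force: [-0.1, 0.1, 0.0]
opening: 0.0481
```

```bash
python3 go.py .5688 .205 .112; python3 - <<'E'
from h import *
f,K,E=grab("scene"); u,v=map(int,proj(K,E,[.568,.205,.09]))
cv2.imwrite("pics/m5.png",cv2.resize(f[v-40:v+40,u-40:u+40],(480,480),interpolation=cv2.INTER_CUBIC))
E
```

```text
t 10.9 pos [0.567  0.204  0.1472] open 0.0481 F [-0.1  0.1  0. ]
toolx [ 0.3319  0.9433 -0.0025] tooly [-0.0027 -0.0017 -1.    ] toolz [-0.9433  0.332   0.0019] j [-0.55  0.61  0.15  1.75 -0.12  0.79  0.9 ]
d tool/0.12: [ 0.0138  0.293  -0.0119] rows>= 0.7
turn/(pi/2): [-0.0012 -0.     -0.0016]
```

View pics/m5.png

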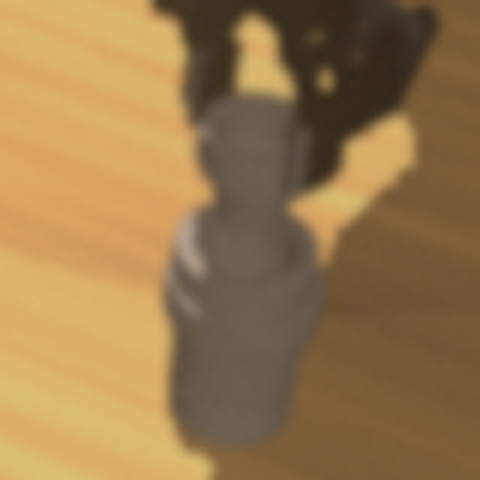

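S is upright and centred over the nest mouth. Insert.

Request:
step_arm --moves '[{"offset":[0.013,0.06,-0.012],"angular":[-0.001,0,-0.002]},{"offset":[0,0.08,0],"angular":[0,0,0]},{"offset":[0,0.08,0],"angular":[0,0,0]},{"offset":[0,0.03,0],"angular":[0,0,0]},{"offset":[0,0,0],"angular":[0,0,0]}]'

```text
time: 11.45
eef_pos: [0.5694, 0.2051, 0.1162]
ee_rot: [-0.577, -0.409, 0.408, 0.577]
wrist_force: [0.9, -0.6, -0.4]
opening: 0.0484
```

```bash
python3 go.py .5688 .205 .1085
```

```text
t 11.45 pos [0.5694 0.2051 0.1162] open 0.0484 F [ 0.9 -0.6 -0.4]
toolx [0.3321 0.9432 0.0021] tooly [ 0.0014  0.0018 -1.    ] toolz [-9.432e-01  3.321e-01 -8.000e-04] j [-0.54  0.66  0.14  1.76 -0.13  0.73  0.9 ]
d tool/0.12: [-0.0027  0.0641  0.0043] rows>= 0.2
turn/(pi/2): [ 0.0005 -0.      0.0014]
```

Request:
step_arm --moves '[{"offset":[-0.002,0.035,0.004],"angular":[0,0,0.001]},{"offset":[0,0.03,0],"angular":[0,0,0]},{"offset":[0,0.005,0],"angular":[0,0,0]},{"offset":[0,0,0],"angular":[0,0,0]}]'

```text
time: 11.85
eef_pos: [0.5694, 0.2051, 0.1081]
ee_rot: [0.577, 0.409, -0.408, -0.577]
wrist_force: [-0.6, -0.0, 2.3]
opening: 0.0478
```

```bash
python3 go.py .5688 .205 .1085
```

```text
t 11.85 pos [0.5694 0.2051 0.1081] open 0.0478 F [-0.6 -0.   2.3]
toolx [0.3323 0.9432 0.0011] tooly [ 2.e-03  5.e-04 -1.e+00] toolz [-0.9432  0.3323 -0.0017] j [-0.54  0.67  0.14  1.77 -0.13  0.71  0.9 ]
d tool/0.12: [-0.0022 -0.0031  0.0042] rows>= 0.0
turn/(pi/2): [ 0.0011 -0.      0.0007]
```

Seated (height and upward force match). Release and retreat clear of the views.

Request:
step_arm --moves '[{"offset":[0,0,0],"angular":[0,0,0]},{"offset":[0,0,0],"angular":[0,0,0]},{"offset":[0,0,0],"angular":[0,0,0]},{"offset":[0,0,0],"angular":[0,0,0]}]' --claw 1

```text
time: 12.25
eef_pos: [0.5696, 0.2053, 0.1083]
ee_rot: [0.577, 0.41, -0.408, -0.577]
wrist_force: [0.6, 1.0, -0.3]
opening: 0.0856
```

Request:
step_arm --moves '[{"offset":[0,-0.2,0],"angular":[0,0,0]},{"offset":[0,-0.3,0],"angular":[0,0,0]},{"offset":[0,-0.3,0],"angular":[0,0,0]},{"offset":[0.1,-0.1,0.3],"angular":[0,0,0]},{"offset":[0.25,0,0.3],"angular":[0,0,0]},{"offset":[0.25,0,0.3],"angular":[0,0,0]},{"offset":[0.25,0,0.25],"angular":[0,0,0]},{"offset":[0,0,0],"angular":[0,0,0]}]'

```text
time: 13.05
eef_pos: [0.4704, 0.351, 0.2206]
ee_rot: [-0.578, -0.409, 0.406, 0.578]
wrist_force: [-0.0, -1.6, -0.1]
opening: 0.0857
```

```bash
python3 go.py .5688 .205 .16; python3 - <<'E'
from meas import *
a=[]
for n,t in(("scene",88),("top",75)):
    f,K,E=grab(n); cv2.imwrite(f"pics/{n}6.png",f); u,v=map(int,proj(K,E,[.568,.205,.07]))
    a.append(cv2.resize(f[v-30:v+30,u-30:u+30],(400,400),interpolation=cv2.INTER_CUBIC))
    for z,r in((.11,.0238),(.074,.0318)):
        try: print(n,z,circ(f,K,E,(.568,.205),z,r,t))
        except Exception as e: print(n,e)
cv2.imwrite("pics/m6.png",np.hstack(a))
E
```

```text
t 13.05 pos [0.4704 0.351  0.2206] open 0.0857 F [-0.  -1.6 -0.1]
toolx [0.3362 0.9418 0.0032] tooly [ 0.0032  0.0023 -1.    ] toolz [-0.9418  0.3362 -0.0022] j [-0.85  0.49  0.16  1.74 -0.09  0.91  0.57]
d tool/0.12: [-0.872   0.5051 -1.1803] rows>= 3.7
turn/(pi/2): [ 0.0014 -0.      0.0021]
scene 0.11 (array([0.5711, 0.207 ]), 'free', array([0.5696, 0.2063, 0.0224]), 23)
scene 0.074 (array([0.5369, 0.194 ]), 'free', array([0.5288, 0.1914, 0.0242]), 15)
top 0.11 (array([0.5689, 0.204 ]), 'free', array([0.5651, 0.2002, 0.0282]), 35)
top 0.074 (array([0.5695, 0.2064]), 'free', array([0.5704, 0.2074, 0.0308]), 42)
```

View pics/m6.png

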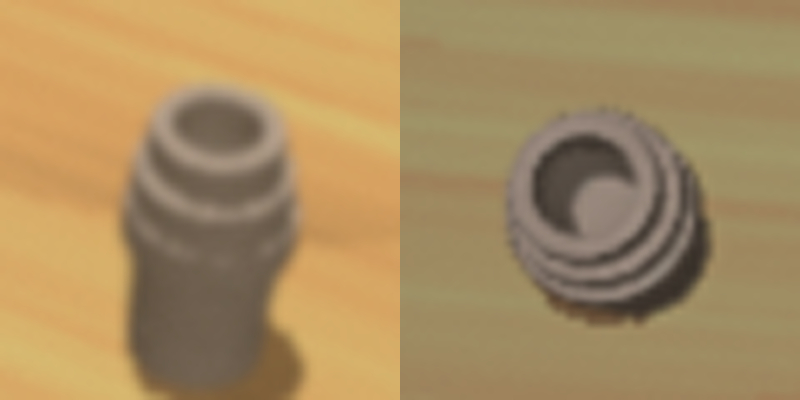

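All three pots are nested coaxially, with three concentric steps in both views and the top rim centre at (0.569, 0.205). Next, the collar of the large pot.

Request:
step_arm --moves '[{"offset":[-0.22,0.05,-0.3],"angular":[0,0,0]},{"offset":[-0.22,0.05,-0.3],"angular":[0,0,0]},{"offset":[-0.22,0.05,-0.3],"angular":[0,0,0]},{"offset":[-0.2,0.05,-0.26],"angular":[0,0,0]},{"offset":[0,0.1,0],"angular":[0,0,0]},{"offset":[0,0,0],"angular":[0,0,0]}]'

```text
time: 13.75
eef_pos: [0.5746, 0.1892, 0.1837]
ee_rot: [0.582, 0.405, -0.403, -0.578]
wrist_force: [-0.1, 0.4, -0.4]
opening: 0.0855
```

```bash
python3 go.py .569 .205 .11 1.235
```

```text
t 13.75 pos [0.5746 0.1892 0.1837] open 0.0855 F [-0.1  0.4 -0.4]
toolx [ 3.465e-01  9.380e-01 -2.000e-04] tooly [ 0.0057 -0.0023 -1.    ] toolz [-0.938   0.3465 -0.0061] j [-0.54  0.56  0.17  1.72 -0.11  0.86  0.9 ]
d tool/0.12: [0.1076 0.6132 0.0936] rows>= 1.5
turn/(pi/2): [ 0.0039 -0.0115 -0.0002]
```

Request:
step_arm --moves '[{"offset":[0.105,0.1,0.09],"angular":[0.004,-0.01,0]},{"offset":[0,0.12,0],"angular":[0,0,0]},{"offset":[0,0.12,0],"angular":[0,0,0]},{"offset":[0,0.05,0],"angular":[0,0,0]},{"offset":[0,0,0],"angular":[0,0,0]}]'

```text
time: 14.25
eef_pos: [0.5683, 0.2054, 0.1344]
ee_rot: [-0.577, -0.409, 0.409, 0.577]
wrist_force: [-0.0, 0.6, 0.2]
opening: 0.0851
```

```bash
python3 go.py .569 .205 .058 1.235
```

```text
t 14.25 pos [0.5683 0.2054 0.1344] open 0.0851 F [-0.   0.6  0.2]
toolx [ 3.311e-01  9.436e-01 -4.000e-04] tooly [-4.e-04 -3.e-04 -1.e+00] toolz [-9.436e-01  3.311e-01  3.000e-04] j [-0.55  0.63  0.15  1.76 -0.13  0.77  0.9 ]
d tool/0.12: [-0.0012  0.6363 -0.0071] rows>= 1.5
turn/(pi/2): [-0.0002 -0.0011 -0.0002]
```

Request:
step_arm --moves '[{"offset":[0,0.1,-0.005],"angular":[0,0,0]},{"offset":[0,0.1,0],"angular":[0,0,0]},{"offset":[0,0.1,0],"angular":[0,0,0]},{"offset":[0,0,0],"angular":[0,0,0]}]'

```text
time: 14.65
eef_pos: [0.5691, 0.2053, 0.0956]
ee_rot: [0.577, 0.409, -0.409, -0.577]
wrist_force: [-0.0, -1.0, -0.3]
opening: 0.0854
```

```bash
python3 go.py .569 .205 .058 1.235
```

```text
t 14.65 pos [0.5691 0.2053 0.0956] open 0.0854 F [-0.  -1.  -0.3]
toolx [ 0.331   0.9436 -0.    ] tooly [ 3.e-04 -1.e-04 -1.e+00] toolz [-9.436e-01  3.310e-01 -3.000e-04] j [-0.54  0.69  0.14  1.77 -0.14  0.69  0.91]
d tool/0.12: [-2.300e-03  3.136e-01  1.000e-04] rows>= 0.8
turn/(pi/2): [ 0.0002 -0.001  -0.    ]
```

Request:
step_arm --moves '[{"offset":[0,0.1,0],"angular":[0,0,0]},{"offset":[0,0.1,0],"angular":[0,0,0]},{"offset":[0,0.07,0],"angular":[0,0,0]},{"offset":[0,0.02,0],"angular":[0,0,0]},{"offset":[0,0,0],"angular":[0,0,0]}]'

```text
time: 15.15
eef_pos: [0.5691, 0.205, 0.0573]
ee_rot: [0.577, 0.409, -0.409, -0.577]
wrist_force: [0.0, 1.1, -0.4]
opening: 0.0853
```

```bash
python3 go.py .569 .205 .058 1.235
```

```text
t 15.15 pos [0.5691 0.205  0.0573] open 0.0853 F [ 0.   1.1 -0.4]
toolx [ 3.313e-01  9.435e-01 -4.000e-04] tooly [-1.e-04 -4.e-04 -1.e+00] toolz [-0.9435  0.3313  0.    ] j [-0.53  0.74  0.12  1.78 -0.14  0.62  0.91]
d tool/0.12: [-0.0006 -0.0058  0.0006] rows>= 0.0
turn/(pi/2): [-0.     -0.0012 -0.0003]
```

Request:
step_arm --moves '[{"offset":[0,0,0],"angular":[0,0,0]},{"offset":[0,0,0],"angular":[0,0,0]},{"offset":[0,0,0],"angular":[0,0,0]},{"offset":[0,0,0],"angular":[0,0,0]},{"offset":[0,0,0],"angular":[0,0,0]},{"offset":[0,0,0],"angular":[0,0,0]}]' --claw 0

```text
time: 15.75
eef_pos: [0.5696, 0.2055, 0.0588]
ee_rot: [0.577, 0.409, -0.408, -0.577]
wrist_force: [0.7, -0.2, -4.7]
opening: 0.0645
```

Request:
step_arm --moves '[{"offset":[0,-0.08,0],"angular":[0,0,0]},{"offset":[0,-0.1,0],"angular":[0,0,0]},{"offset":[0,-0.15,0],"angular":[0,0,0]},{"offset":[0,-0.2,0],"angular":[0,0,0]},{"offset":[0,-0.1,0],"angular":[0,0,0]},{"offset":[0,0,0],"angular":[0,0,0]}]'

```text
time: 16.35
eef_pos: [0.5695, 0.2053, 0.1406]
ee_rot: [0.577, 0.41, -0.408, -0.577]
wrist_force: [-0.3, 0.3, -5.1]
opening: 0.0643
```

```bash
python3 go.py .479 -.338 .135; python3 - <<'E'
from h import *
p=bot.observe()["eef_pos"]
f,K,E=grab("scene"); u,v=map(int,proj(K,E,p))
cv2.imwrite("pics/m7.png",cv2.resize(f[v-40:v+40,u-40:u+40],(480,480),interpolation=cv2.INTER_CUBIC))
E
```

```text
t 16.35 pos [0.5695 0.2053 0.1406] open 0.0643 F [-0.3  0.3 -5.1]
toolx [0.3314 0.9435 0.0014] tooly [ 2.e-03  8.e-04 -1.e+00] toolz [-0.9435  0.3314 -0.0016] j [-0.55  0.62  0.15  1.75 -0.13  0.78  0.9 ]
d tool/0.12: [-4.5214  0.0419 -0.7884] rows>= 11.0
turn/(pi/2): [ 0.001  -0.      0.0009]
```

View pics/m7.png

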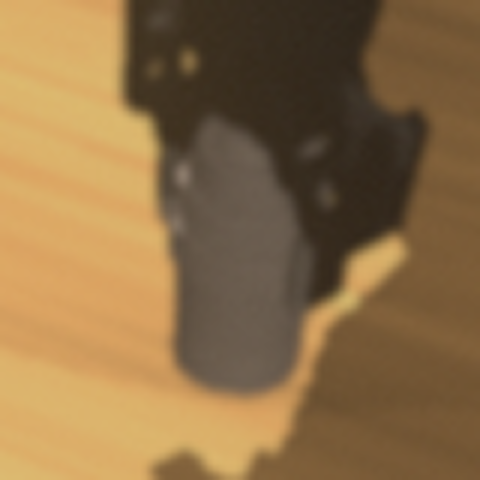

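The whole nest is lifted upright (about 4–5 N of extra load). Carry it to the dock at moderate speed.

Request:
step_arm --moves '[{"offset":[-0.12,-0.04,-0.02],"angular":[0,0,0]},{"offset":[-0.2,-0.04,-0.035],"angular":[0,0,0]},{"offset":[-0.28,0,-0.05],"angular":[0,0,0]},{"offset":[-0.3,0,-0.053],"angular":[0,0,0]},{"offset":[-0.3,0,-0.053],"angular":[0,0,0]},{"offset":[-0.3,0,-0.053],"angular":[0,0,0]},{"offset":[-0.3,0,-0.053],"angular":[0,0,0]},{"offset":[-0.3,0,-0.053],"angular":[0,0,0]}]'

```text
time: 17.2
eef_pos: [0.5221, -0.0553, 0.1441]
ee_rot: [-0.574, -0.409, 0.413, 0.577]
wrist_force: [1.1, -0.6, -4.3]
opening: 0.0641
```

```bash
python3 go.py .479 -.338 .135 1.235
```

```text
t 17.2 pos [ 0.5221 -0.0553  0.1441] open 0.0641 F [ 1.1 -0.6 -4.3]
toolx [ 0.3246  0.9458 -0.0029] tooly [-6.7e-03 -7.0e-04 -1.0e+00] toolz [-0.9458  0.3247  0.0061] j [-0.12  0.51  0.15  1.95 -0.11  0.69  1.34]
d tool/0.12: [-2.3442  0.0797 -0.4256] rows>= 5.7
turn/(pi/2): [-0.0039  0.0033 -0.0018]
```

Request:
step_arm --moves '[{"offset":[-0.3,0,-0.053],"angular":[-0.003,0.003,-0.002]},{"offset":[-0.3,0,-0.053],"angular":[0,0,0]},{"offset":[-0.3,0,-0.053],"angular":[0,0,0]},{"offset":[-0.3,0,-0.053],"angular":[0,0,0]},{"offset":[-0.3,0,-0.053],"angular":[0,0,0]},{"offset":[-0.3,0,-0.053],"angular":[0,0,0]},{"offset":[-0.2,0,-0.03],"angular":[0,0,0]},{"offset":[-0.1,0,-0.02],"angular":[0,0,0]}]'

```text
time: 18.0
eef_pos: [0.4684, -0.3252, 0.139]
ee_rot: [-0.576, -0.404, 0.41, 0.581]
wrist_force: [0.9, 0.2, -4.6]
opening: 0.0644
```

```bash
python3 go.py .479 -.338 .12 1.235
```

```text
t 18.0 pos [ 0.4684 -0.3252  0.139 ] open 0.0644 F [ 0.9  0.2 -4.6]
toolx [ 0.337   0.9415 -0.0031] tooly [-1.100e-02  6.000e-04 -9.999e-01] toolz [-0.9415  0.337   0.0106] j [ 0.39  0.58  0.15  1.84 -0.11  0.74  1.83]
d tool/0.12: [-0.0705  0.1575 -0.1209] rows>= 0.5
turn/(pi/2): [-0.0067 -0.005  -0.002 ]
```

Request:
step_arm --moves '[{"offset":[-0.07,0.05,-0.12],"angular":[-0.007,-0.005,-0.002]},{"offset":[0,0.08,0],"angular":[0,0,0]},{"offset":[0,0.05,0],"angular":[0,0,0]},{"offset":[0,0,0],"angular":[0,0,0]}]'

```text
time: 18.4
eef_pos: [0.4763, -0.339, 0.1143]
ee_rot: [-0.576, -0.408, 0.409, 0.578]
wrist_force: [0.5, 0.2, -3.7]
opening: 0.0641
```

```bash
python3 go.py .479 -.338 .112 1.235
```

```text
t 18.4 pos [ 0.4763 -0.339   0.1143] open 0.0641 F [ 0.5  0.2 -3.7]
toolx [3.320e-01 9.433e-01 5.000e-04] tooly [-0.003   0.0016 -1.    ] toolz [-0.9433  0.332   0.0033] j [ 0.42  0.63  0.14  1.82 -0.13  0.7   1.86]
d tool/0.12: [ 0.0154  0.0188 -0.0182] rows>= 0.1
turn/(pi/2): [-0.0021 -0.0017  0.0003]
```

Request:
step_arm --moves '[{"offset":[0.015,0.015,-0.018],"angular":[-0.002,-0.002,0]},{"offset":[0,0,0],"angular":[0,0,0]},{"offset":[0,0,0],"angular":[0,0,0]}]'

```text
time: 18.7
eef_pos: [0.4794, -0.3362, 0.1124]
ee_rot: [-0.576, -0.41, 0.41, 0.576]
wrist_force: [-0.9, -0.3, -4.1]
opening: 0.0647
```

```bash
python3 go.py .479 -.338 .112 1.235; python3 - <<'E'
from h import *
p=bot.observe()["eef_pos"]; a=[]
for n in("scene","top"):
    f,K,E=grab(n); u,v=map(int,proj(K,E,[.479,-.338,.05])); cv2.imwrite(f"pics/{n}8.png",f)
    c=cv2.resize(f[v-30:v+30,u-30:u+30],(400,400),interpolation=cv2.INTER_CUBIC)
    for q,col in(([.479,-.338,.043],(0,0,255)),([p[0],p[1],p[2]-.0588],(255,0,0))):
        x=(proj(K,E,q)-[u-30,v-30]+.5)*400/60; cv2.circle(c,(int(x[0]),int(x[1])),2,col,-1)
    a.append(c)
cv2.imwrite("pics/m8.png",np.hstack(a))
E
```

```text
t 18.7 pos [ 0.4794 -0.3362  0.1124] open 0.0647 F [-0.9 -0.3 -4.1]
toolx [0.3268 0.9451 0.0011] tooly [-3.0e-04  1.2e-03 -1.0e+00] toolz [-9.451e-01  3.268e-01  7.000e-04] j [ 0.42  0.64  0.13  1.82 -0.13  0.7   1.86]
d tool/0.12: [-0.0153  0.0034 -0.0017] rows>= 0.0
turn/(pi/2): [-0.0004  0.0018  0.0007]
```

View pics/m8.png

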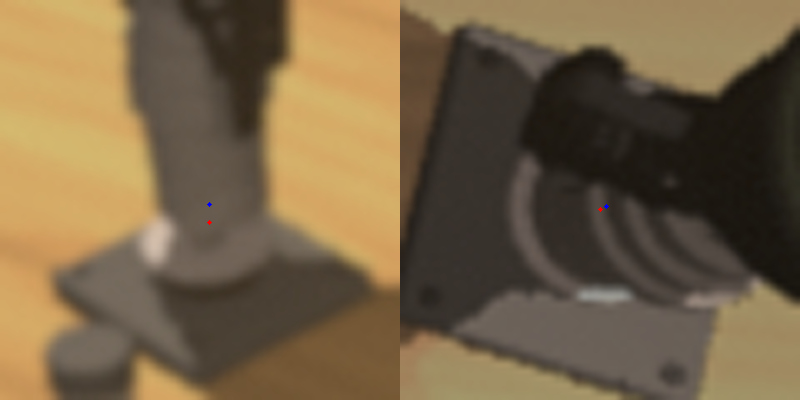

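Scene crop: the pot body (columns 157–268) is over the disc (142–275), about 2 mm towards +y, which matches the 1.8 mm TCP error. I'll correct that and descend gently, watching force and height.

Request:
step_arm --moves '[{"offset":[-0.017,0.01,-0.002],"angular":[0,0.002,0.001]},{"offset":[0,0.02,0],"angular":[0,0,0]},{"offset":[0,0.02,0],"angular":[0,0,0]},{"offset":[0,0.02,0],"angular":[0,0,0]},{"offset":[0,0,0],"angular":[0,0,0]}]'

```text
time: 19.3
eef_pos: [0.479, -0.3387, 0.1037]
ee_rot: [0.577, 0.409, -0.409, -0.577]
wrist_force: [-0.3, 0.3, -4.6]
opening: 0.0642
```

```bash
python3 go.py .479 -.338 .093 1.235
```

```text
t 19.3 pos [ 0.479  -0.3387  0.1037] open 0.0642 F [-0.3  0.3 -4.6]
toolx [ 3.303e-01  9.439e-01 -8.000e-04] tooly [-2.e-04 -8.e-04 -1.e+00] toolz [-9.439e-01  3.303e-01 -1.000e-04] j [ 0.42  0.65  0.13  1.82 -0.13  0.68  1.86]
d tool/0.12: [0.0052 0.0892 0.002 ] rows>= 0.2
turn/(pi/2): [ 0.0001 -0.0006 -0.0005]
```

Request:
step_arm --moves '[{"offset":[0.003,0.02,0],"angular":[0,0,0]},{"offset":[0,0.02,0],"angular":[0,0,0]},{"offset":[0,0.02,0],"angular":[0,0,0]}]'

```text
time: 19.6
eef_pos: [0.4793, -0.3385, 0.0962]
ee_rot: [0.577, 0.409, -0.409, -0.576]
wrist_force: [0.2, -1.0, -3.2]
opening: 0.0643
```

```bash
python3 go.py .479 -.338 .093 1.235
```

```text
t 19.6 pos [ 0.4793 -0.3385  0.0962] open 0.0643 F [ 0.2 -1.  -3.2]
toolx [ 0.3304  0.9438 -0.001 ] tooly [ 3.0e-04 -1.2e-03 -1.0e+00] toolz [-9.438e-01  3.304e-01 -7.000e-04] j [ 0.42  0.66  0.13  1.82 -0.13  0.66  1.86]
d tool/0.12: [0.0032 0.0263 0.0039] rows>= 0.1
turn/(pi/2): [ 0.0004 -0.0006 -0.0007]
```

The underside is at about 37 mm with no contact force, so the pin tip (43 mm) is inside the hole. Press on.

Request:
step_arm --moves '[{"offset":[0,0.02,0],"angular":[0,0,0]},{"offset":[0,0.02,0],"angular":[0,0,0]},{"offset":[0,0.02,0],"angular":[0,0,0]},{"offset":[0,0.02,0],"angular":[0,0,0]}]'

```text
time: 20.0
eef_pos: [0.48, -0.3389, 0.0867]
ee_rot: [0.578, 0.409, -0.409, -0.576]
wrist_force: [-1.5, 2.1, 9.0]
opening: 0.0647
```

```bash
python3 go.py .479 -.338 .0868 1.235
```

```text
t 20.0 pos [ 0.48   -0.3389  0.0867] open 0.0647 F [-1.5  2.1  9. ]
toolx [ 0.3305  0.9438 -0.0012] tooly [ 0.0019 -0.002  -1.    ] toolz [-0.9438  0.3305 -0.0024] j [ 0.43  0.68  0.13  1.83 -0.13  0.64  1.86]
d tool/0.12: [ 0.0043 -0.0006  0.0103] rows>= 0.0
turn/(pi/2): [ 0.0015 -0.0007 -0.0008]
```

Request:
step_arm --moves '[{"offset":[0,0.02,0],"angular":[0.001,0,-0.001]},{"offset":[0,0.03,0],"angular":[0,0,0]}]'

```text
time: 20.2
eef_pos: [0.4818, -0.3399, 0.0854]
ee_rot: [0.578, 0.41, -0.408, -0.575]
wrist_force: [-19.0, 18.4, 95.9]
opening: 0.0644
```

```bash
python3 go.py .479 -.338 .0868 1.235
```

```text
t 20.2 pos [ 0.4818 -0.3399  0.0854] open 0.0644 F [-19.   18.4  95.9]
toolx [3.309e-01 9.437e-01 3.000e-04] tooly [ 0.0055 -0.0016 -1.    ] toolz [-0.9437  0.3309 -0.0057] j [ 0.43  0.68  0.12  1.82 -0.13  0.64  1.87]
d tool/0.12: [ 0.0072 -0.0117  0.0268] rows>= 0.1
turn/(pi/2): [ 0.0036 -0.0009  0.0002]
```

Stop reached; the force rose sharply (96 N), so ease off at once.

Request:
step_arm --moves '[{"offset":[0,0,0.004],"angular":[0.002,0,0]}]'

```text
time: 20.3
eef_pos: [0.4815, -0.3397, 0.0871]
ee_rot: [0.578, 0.41, -0.408, -0.576]
wrist_force: [-4.9, 4.2, 7.2]
opening: 0.0643
```

```bash
python3 go.py .4795 -.338 .0868 1.235
```

```text
t 20.3 pos [ 0.4815 -0.3397  0.0871] open 0.0643 F [-4.9  4.2  7.2]
toolx [3.309e-01 9.437e-01 6.000e-04] tooly [ 3.5e-03 -6.0e-04 -1.0e+00] toolz [-0.9437  0.3309 -0.0035] j [ 0.43  0.68  0.13  1.82 -0.13  0.65  1.87]
d tool/0.12: [0.0083 0.0028 0.0203] rows>= 0.1
turn/(pi/2): [ 0.0022 -0.0009  0.0004]
```

Request:
step_arm --moves '[{"offset":[0.006,0.006,0.012],"angular":[0.002,0,0]},{"offset":[0,0.004,0],"angular":[0,0,0]}]'

```text
time: 20.5
eef_pos: [0.4803, -0.339, 0.0875]
ee_rot: [0.577, 0.409, -0.408, -0.577]
wrist_force: [-1.6, 2.0, 6.3]
opening: 0.0641
```

```bash
python3 go.py .4795 -.338 .0868 1.235
```

```text
t 20.5 pos [ 0.4803 -0.339   0.0875] open 0.0641 F [-1.6  2.   6.3]
toolx [3.313e-01 9.435e-01 3.000e-04] tooly [ 1.4e-03 -2.0e-04 -1.0e+00] toolz [-0.9435  0.3313 -0.0014] j [ 0.43  0.68  0.13  1.82 -0.13  0.65  1.86]
d tool/0.12: [0.0057 0.006  0.0088] rows>= 0.0
turn/(pi/2): [ 0.0009 -0.0012  0.0002]
```

Request:
step_arm --moves '[{"offset":[0.004,0.012,0.006],"angular":[0.001,0,0]}]'

```text
time: 20.6
eef_pos: [0.4799, -0.3387, 0.0867]
ee_rot: [0.577, 0.409, -0.409, -0.577]
wrist_force: [-1.1, -1.7, 7.4]
opening: 0.0648
```

```bash
python3 go.py .4795 -.338 .0868 1.235
```

```text
t 20.6 pos [ 0.4799 -0.3387  0.0867] open 0.0648 F [-1.1 -1.7  7.4]
toolx [ 3.315e-01  9.435e-01 -2.000e-04] tooly [ 8.e-04 -4.e-04 -1.e+00] toolz [-9.435e-01  3.315e-01 -9.000e-04] j [ 0.43  0.68  0.13  1.82 -0.13  0.65  1.86]
d tool/0.12: [ 0.0046 -0.0005  0.0053] rows>= 0.0
turn/(pi/2): [ 0.0006 -0.0013 -0.0001]
```

Request:
step_arm --moves '[{"offset":[0.003,0.01,0.005],"angular":[0,0,0]}]'

```text
time: 20.7
eef_pos: [0.4799, -0.3387, 0.0861]
ee_rot: [0.578, 0.409, -0.409, -0.576]
wrist_force: [-1.2, -0.5, 9.7]
opening: 0.0638
```

```bash
python3 go.py .4795 -.338 .0868 1.235
```

```text
t 20.7 pos [ 0.4799 -0.3387  0.0861] open 0.0638 F [-1.2 -0.5  9.7]
toolx [ 3.316e-01  9.434e-01 -7.000e-04] tooly [ 0.0019 -0.0014 -1.    ] toolz [-0.9434  0.3316 -0.0023] j [ 0.43  0.68  0.13  1.83 -0.13  0.64  1.86]
d tool/0.12: [ 0.0043 -0.0059  0.0048] rows>= 0.0
turn/(pi/2): [ 0.0014 -0.0014 -0.0004]
```

Request:
step_arm --moves '[{"offset":[0.003,0.01,0.004],"angular":[0.001,0,0]}]'

```text
time: 20.8
eef_pos: [0.4801, -0.3388, 0.086]
ee_rot: [0.578, 0.409, -0.409, -0.576]
wrist_force: [-4.0, 1.1, 25.4]
opening: 0.0643
```

```bash
python3 - <<'E'
from meas import *
for i in range(8):
    fs=viewer.grab_frame("scene"); s=bot.observe(); print(round(s["time"],2),s["eef_pos"].round(4),s["wrist_force"].round(1),round(s["opening"],4))
E
python3 go.py .4795 -.338 .0868 1.235
```

```text
20.85 [ 0.4801 -0.3388  0.086 ] [-3.2  1.5 17.8] 0.0643
20.9 [ 0.4801 -0.3388  0.086 ] [-3.7  1.7 18. ] 0.0639
20.95 [ 0.4801 -0.3387  0.086 ] [-2.5  1.5 17.8] 0.0648
21.0 [ 0.48   -0.3388  0.086 ] [-2.9  1.7 17.4] 0.0643
21.05 [ 0.4801 -0.3388  0.086 ] [-2.6  0.9 17.6] 0.0645
21.1 [ 0.4801 -0.3388  0.086 ] [-2.1  1.  18.1] 0.0641
21.15 [ 0.4801 -0.3388  0.086 ] [-2.8  1.4 17.7] 0.0641
21.2 [ 0.4801 -0.3388  0.086 ] [-3.6  1.6 17. ] 0.0644
t 21.2 pos [ 0.4801 -0.3388  0.086 ] open 0.0644 F [-3.6  1.6 17. ]
toolx [ 0.3317  0.9434 -0.0012] tooly [ 0.0021 -0.0019 -1.    ] toolz [-0.9434  0.3317 -0.0026] j [ 0.42  0.68  0.13  1.83 -0.13  0.64  1.86]
d tool/0.12: [ 0.0043 -0.0066  0.0067] rows>= 0.0
turn/(pi/2): [ 0.0016 -0.0014 -0.0007]
```

The push is steady at 17.5 N, so about 21 N on the seat including the weight: against its stop. One last look at the nest.

```bash
python3 - <<'E'
from h import *
a=[]
for n in("scene","top"):
    f,K,E=grab(n); u,v=map(int,proj(K,E,[.479,-.338,.07]))
    a.append(cv2.resize(f[v-30:v+30,u-30:u+30],(400,400),interpolation=cv2.INTER_CUBIC))
cv2.imwrite("pics/m9.png",np.hstack(a))
E
```

```text
(no output)
```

View pics/m9.png

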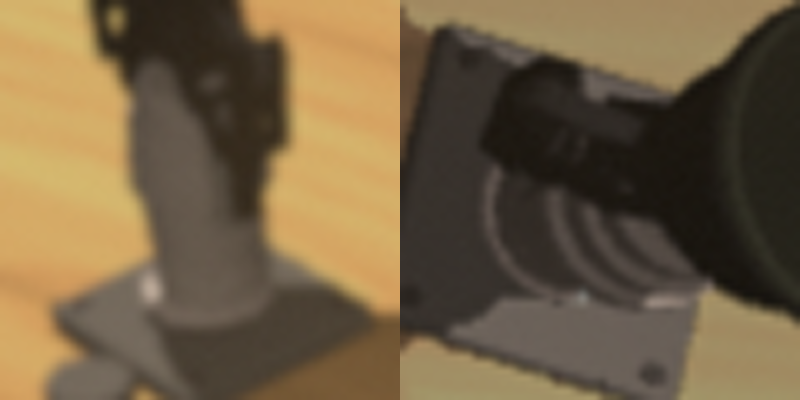

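The pot sits concentric on the disc, upright, and the three collar steps are still evenly spaced in the top view. Hand in.

```bash
python3 -c "
from rig import bot
s=bot.observe();print(s['wrist_force'].round(1),s['eef_pos'].round(4));print(bot.sign_off())"
```

```text
[-3.   1.4 17.3] [ 0.4801 -0.3388  0.086 ]
the job is handed in; nothing more can be done
None
```

The job is handed in: the three pots are nested, on the dock's pin and pressed down, with the largest still gripped by its collar. I nested the middle pot in the largest and then the smallest in the middle one where the largest stood. Then I carried the nest to the dock, lowered it over the pin and pressed the seat to its stop. It took about 21 s of the 70 s.

**Last checks**
- **Seat:** the wrist force held steady at about +17.5 N, so about 21 N on the seat with the nest's weight. Fully down needs 13 N. The tool's height matches the full 6 mm of travel.
- **Grip and tilt:** finger opening 64 mm on the 66 mm collar; tool tilt about 0.003 rad.
- **Nest:** the last picture shows the largest pot concentric on the disc and the collar steps evenly spaced.

**What went wrong or disagreed**
- **Force spike:** my first press past the stop reached 96 N at the wrist for about 0.1 s (limit 120 N). I eased off at once and pressed again gently.
- **Pin position:** the two cameras placed the pin about 10 mm apart, so I used the top view. The pin went into the hole without any contact force.
- **Bystanders:** none was touched as far as I could tell, but I took no final whole-scene picture to confirm it.

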